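# Seat the mould comb in the slotted block

### The job

Pick the longer, five-toothed white comb off its stand and lower it into the slotted metal block in the black tray so that every tooth goes down its own slot; the block may sit anywhere along its tray, so feel for the slots gently. Then press the comb down against the stiff lift plate until it is fully home, its bar flush on the block, and let go. Do not force it (the teeth break if pushed onto the block or tray with more than 30 N), and leave the shorter comb and the other loose things where they are.

Things in the scene. Friction and masses are not known exactly. Their poses are not given: they have to be found in the camera images.
- comb: White plastic comb, about 60 g, hanging by its bar ends on its stand. Origin: centre of the bar's underside; y along the bar. Bar 14 (x) by 104 (y), z 0 to 14. On it a central grip tab 14 (x) by 34 (y), z 14 to 50: grasp across x near its top. Five square-ended teeth, 12 (x) by 4 (y), z 0 to -20, at y = -36, -18, 0, 18, 36. Same either way round. They break over 30 N.
- stand: Dark steel stand of the five-toothed comb, fixed, 50 (x) by 110 (y). Origin: centre of its underside, y along the comb. Two end rests (y = -49 and 49, 12 wide, tops at z 28) carry the bar ends, between lips up to z 34 at x 9 to 14 either way. The tooth tips hang at z 8.
- tray: Black plastic tray bolted to the table, 56 (x) by 144 (y), rim at z 30, a small screw lug at each end (to y = 86 either way). Origin: centre of its underside, y along the tray. An aluminium block 44 by 116 stands in it, top at z 38. When the comb is fully home its origin is 38 above the tray's origin and its bar meets the block as a hard stop.
- block_mid (a point): Tray's centre at the height of the block's flat top. The block is centred in x, parallel to the tray, but clipped anywhere up to 8 off centre along y, unmeasured: see or feel it. Firm (80 N to shift). Five slots 5.8 (y) by 17 (x), no lead-in, at y = -36, -18, 0, 18, 36 from the block's own centre; solid top between them and 19 beyond the end slots.
- lift_mid (a point): Tray's centre 12 below the block's top. Here or up to 2 lower the tooth tips first meet the grey lift plate inside the slots. It yields stiffly (about 8 N in all), stays where it is pushed and goes down at least 8, enough for the bar to lie on the block.
- spare_comb: Shorter white comb (bar 76 long, three teeth 8 thick, same bar section and tab) hanging on a stand of its own, 82 long; leave alone. Origin as the other comb's.
- objective: Brass-coloured microscope objective standing on the table, 34 diameter, 48 high; leave alone. Origin: centre of its underside.
- amber_bottle: Small amber bottle, 34 diameter, 75 high; leave alone. Origin: centre of its underside.
- dropper: Slim clear dropper bottle, 26 diameter, 85 high; leave alone. Origin: centre of its underside.
- driver: Screwdriver, 120 long, lying on the table; leave alone. Origin: middle of its underside, x along it to the tip.
There are look-alikes about, which are no part of the job. Leave any orange or turquoise look-alike of the comb alone.

How it is judged (in metres and radians):
On the way, in this order (a step that is already met when the one before it is completed fails the run):
1. the five-toothed comb is lifted off its stand (its origin over 80 mm above the table) (height (world z) of comb above 0.08 m), for 0.1 s.
2. its teeth are in the slots (over 5 mm deep) (z of comb in the frame of tray below 0.053 m and horizontal distance between comb and tray below 0.013 m), for 0.1 s.
At the end, for the whole second after the job is handed in: The five-toothed comb is released and at rest, fully home in the block: its origin no more than 1.5 mm above (nor 2.5 mm below) its home height of 38 mm over the tray's origin, within 5 mm of the tray's centre line in x and 11.5 mm in y, level to 0.04 rad and along the tray to 0.1 rad (z of comb in the frame of tray between 0.0355 and 0.0395 m and x of comb in the frame of tray between -0.005 and 0.005 m and y of comb in the frame of tray between -0.0115 and 0.0115 m and angle between the z axis of comb and the z axis of tray, either way round below 0.04 rad and angle between the y axis of comb and the y axis of tray, either way round below 0.1 rad and linear speed of comb below 0.01 m/s); the robot touches nothing.
It fails at once if the comb is forced against the block or tray (over 30 N) (contact force between comb and tray above 30 N).
It fails at once if the shorter comb or another loose bystander is disturbed (moved over 20 mm) (distance of any of spare_comb, objective, amber_bottle, dropper, driver from where it was at the start of the episode above 0.02 m).
It also fails if it takes over 67 s, if anything falls off the work surface, if the arm or the gripper's body presses on something with over 40 N, if the wrist force passes 120 N, or if a joint passes its speed limit or range.

### The arm

A 6-joint arm with a two-finger parallel gripper is mounted at the origin on the work surface. World frame = base frame: x ahead of the robot, y to its left, z up, the work surface at z = 0. Lengths are in mm, angles in degrees, forces in N, time in s.
With the tool pointing down it reaches from about 300 to 850 mm from the base axis. Payload 4.2 kg.
Tool frame: the origin (TCP) lies at the very end of the fingers, on their centre line; the grasp point (between the pads) lies 19 mm behind it; z points along the fingers, y is the direction in which the jaws open and shut (so a half turn about z gives the same grasp; the last joint's range is limited). The gripper opens to 91 mm and grips with 3 to 60 N. Pads are 32 mm wide; open, the fingers measure 118 mm over their backs; the gripper's body (76 mm by 178 mm) begins 60 mm behind the grasp point.
Start: joints at [64.859, 18.312, 89.639, -0, 72.044, -1.146], TCP at [233.836, 525.323, 213.976] pointing down, gripper open.
Joint ranges: [-177.97, 177.97], [-48.28, 115.42], [12.27, 149.76], [-77.06, 257.06], [2.81, 150.46], [-146.56, 146.56]. Speed limits (degrees/s): [147.25, 147.25, 180, 180, 180, 180].

### API

Orientations are given as [roll, pitch, yaw] about the fixed x, y, z axes, in that order (R = Rz(yaw) Ry(pitch) Rx(roll)).
In Python, from workcell import monitor, eyes, job gives the robot as it stands.
- The arm moves only by the tool move_arm, never from a script. Its argument "increments" is a list that holds one entry, the list of rows, each a list of 7 numbers: the opening, from 0 (shut) to 1 (fully open), then the shift along the tool's x, y, z in cm, then the turn, a rotation vector about the tool's x, y, z in rad. In form: [[[jaw, x, y, z, ax, ay, az], ...]]. A call has 1 to 12 rows; each row shifts and turns the pose as measured when the row begins, along the tool's axes as they then stand; what a row does not reach is not made up. A row lasts 1/8 s, in which the tool goes at most 62.5 mm and 10.7 degrees, less where a joint would pass 70% of its speed; a pose out of reach is approached as far as the arm can. A call is refused whole if a number of a shift passes 6.25 or a number of a turn 0.188, either way. A call with a gripper value outside its range is refused whole. The fingers move at their own pace and stop on an object; "force" is the grip in N (left out, the last holds). Time passes only in rows, so rows that do not move let the fingers close. It gives the time, the measured TCP pose, the force and the opening at its end, in the units of the state.
- monitor.state(): the state, without advancing time (a new reading comes with each control period).
- eyes.grab_frame(name): name is "scene" or "top" or "wrist"; returns a dict with "color" (400x640x3 uint8, red, green, blue), "z_map" (400x640 float32, mm along the optical axis (not along the pixel's ray), 0 where there is no reading), "camera_matrix" (3x3 intrinsics, pixels), "rvec" (rotation vector, rad) and "tvec" (3), from world to camera coordinates, as OpenCV has them. Camera axes: x right, y down, z forward; pixel columns grow to the right and rows downward; lengths in mm; the calibration is good to about 2 mm. The wrist camera is an equidistant fisheye: a pixel r from the principal point sees the ray r / f radians off the axis. A picture is of the moment at which its call begins.
- job.job_done(): hands the job in, once; it reports no verdict.
The state is a dict: "time_s": time; "qpos": joint angles; "qvel": joint speeds; "effort": joint torques, N m; "ee_pos": TCP position; "ee_rot": TCP orientation; "force": force on the tool from outside, world axes, zero at the start; "torque": the same for the moment, N m; "gripper_width": finger opening in mm.
Only numpy, scipy, OpenCV 4.12 (cv2) and the standard library are available. Lean on these libraries where they do the work, as an engineer would, in place of code of your own. Each camera call takes 0.05 s, during which the arm holds its last target. There are 200 camera calls.

## Working session

There is one attempt and no reset: what is moved stays moved. The work goes in short steps, Python scripts to look and compute and a tool call to move; the robot and the scene stay as the last step left them, time stands still between calls to the robot, and variables do not carry over. Pictures are saved under pics/ and viewed, about 8 in all and at most 12, crops included, and the job is handed in when it is done.

Besides the shell and the picture viewer there is one more tool, called as name(argument=value, ...), one argument or row to a line, values as JSON. move_arm: Moves the arm, as the interface text tells. Its arguments: {"type":"object","properties":{"increments":{"type":"array"},"force":{"type":"number"}},"required":["increments"]}

```bash
mkdir -p pics; ls
cat > h.py <<'E'
import numpy as np, cv2
from workcell import monitor, eyes, job
def grab(n):
    f=eyes.grab_frame(n); f['R']=cv2.Rodrigues(np.array(f['rvec'],float))[0]; f['t']=np.array(f['tvec'],float).ravel(); f['K']=np.array(f['camera_matrix']); return f
def cloud(f):
    K=f['K'];z=f['z_map'].astype(float);v,u=np.indices(z.shape)
    P=np.stack([(u-K[0,2])/K[0,0]*z,(v-K[1,2])/K[1,1]*z,z],-1)
    W=(P-f['t'])@f['R']; W[z==0]=np.nan; return W
def ray(f,u,v,h):
    K=f['K'];d=np.array([(u-K[0,2])/K[0,0],(v-K[1,2])/K[1,1],1])@f['R'];c=-f['R'].T@f['t']
    return c+d*(h-c[2])/d[2]
E
python3 - <<'E'
from h import *
import pickle
print(monitor.state())
for n in('scene','top'):
    f=grab(n); pickle.dump(f,open(n+'.pkl','wb')); cv2.imwrite(f'pics/{n}1.png',f['color'][...,::-1]); print(n,f['K'],-f['R'].T@f['t'],f['R'][2])
E
```

```text
pics
{'time_s': 0.0, 'qpos': array([ 6.48591792e+01,  1.83511311e+01,  8.97061058e+01, -1.57154028e-03,
        7.20443846e+01, -1.14541208e+00]), 'qvel': array([-0.01549729,  0.04120971, -0.01901485,  0.0223379 , -0.08045297,
        0.00918989]), 'effort': array([-1.77232710e-04, -4.12455153e+01, -2.31971937e+01,  7.28561310e-02,
        4.57430386e-02, -1.28374877e-04]), 'ee_pos': array([233.61836197, 524.84635153, 213.12743639]), 'ee_rot': array([-1.79898369e+02, -5.37560897e-04,  1.56005077e+02]), 'force': array([-0.02994949, -0.44409367,  0.45431175]), 'torque': array([-0.02496297, -0.06186104, -0.03069227]), 'gripper_width': 91.45380773018334}
scene [[469.06567659   0.         317.72163968]
 [  0.         469.06567659 205.08819404]
 [  0.           0.           1.        ]] [753.24895111 370.53070917 939.42896969] [-0.27187839 -0.41454786 -0.86846543]
top [[387.93731085   0.         317.60843629]
 [  0.         387.93731085 200.00676519]
 [  0.           0.           1.        ]] [ 392.35364559  -37.6227279  1073.95993278] [ 0.06802224 -0.01626109 -0.99755128]
```

View pics/top1.png

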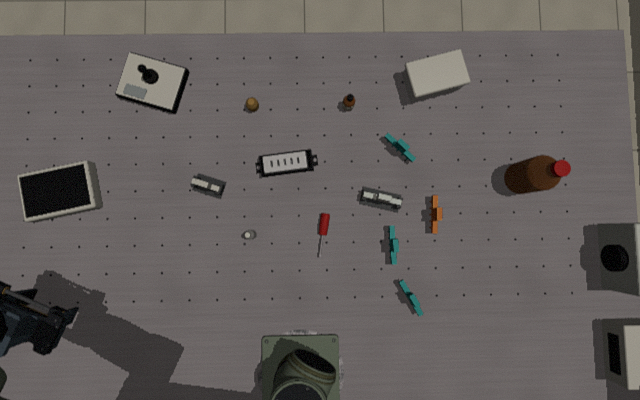

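View pics/scene1.png

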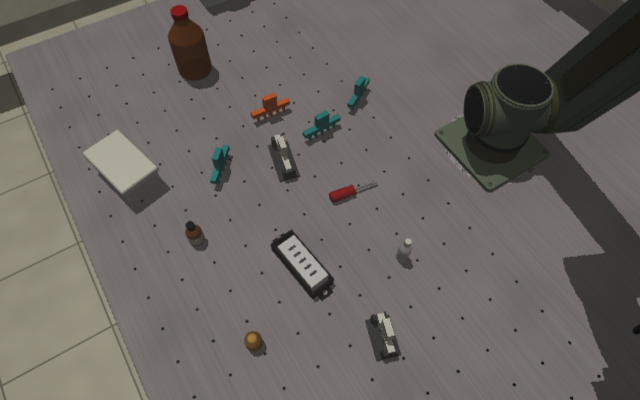

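The top view shows two white combs on stands, one at (381,199) and one at (207,186). The one at (381,199) is longer. The slotted tray is at (287,162). I'll measure all three and confirm with one enlarged crop.

Run:
```python
from h import *
import pickle
T=pickle.load(open('top.pkl','rb'));S=pickle.load(open('scene.pkl','rb'))
r=lambda f,x0,x1,y0,y1,s:cv2.resize(f['color'][y0:y1,x0:x1,::-1],None,fx=s,fy=s,interpolation=cv2.INTER_CUBIC)
a=r(T,350,415,180,220,6);b=r(T,185,235,165,205,6);c=r(T,250,325,140,182,6);d=r(S,250,320,120,190,4)
W=np.zeros((600,800,3),np.uint8)
for im,x,y in((a,0,0),(b,400,0),(c,0,250),(d,460,250)): W[y:y+im.shape[0],x:x+im.shape[1]]=im[:600-y,:800-x]
cv2.imwrite('pics/crop1.png',W)
def rect(p): 
    (c,s,ang)=cv2.minAreaRect(p.astype(np.float32)); return np.round(c,1),np.round(s,1),round(ang,1)
for f,n,boxes in((T,'top',{'long':(350,415,180,220),'short':(185,235,165,205),'tray':(250,325,140,182)}),(S,'scene',{'long':(262,305,128,186),'short':(362,405,305,362),'tray':(262,340,225,300)})):
    C=cloud(f)
    for k,(x0,x1,y0,y1) in boxes.items():
        P=C[y0:y1,x0:x1].reshape(-1,3); col=f['color'][y0:y1,x0:x1].reshape(-1,3).astype(int)
        w=col.min(1)>140
        z=P[:,2]
        print(n,k,'zmax',np.round(np.nanpercentile(z,[1,50,99]),1),'white n',w.sum(),np.round(np.nanpercentile(z[w],[5,50,95]),1))
        for nm,m in(('tabtop',w&(z>68)&(z<90)),('bar',w&(z>32)&(z<52)),('z>12',z>12),('z 20-34',(z>20)&(z<34))):
            if m.sum()>8: print('   ',nm,m.sum(),P[m].mean(0).round(1),rect(P[m][:,:2]))
```

```text
top long zmax [-4.8  0.4 77.9] white n 116 [39.1 43.1 80.5]
    tabtop 47 [ 466.2 -226.5   77.5] (array([ 466. , -226.9]), array([30.5,  9.7]), 73.8)
    bar 69 [ 465.6 -228.    41.4] (array([ 465.7, -226.7]), array([100.4,   9.8]), 76.2)
    z>12 323 [ 463.7 -224.6   47.2] (array([ 463.8, -227.8]), array([110.6,  30.4]), 75.8)
    z 20-34 70 [ 462.5 -224.4   29.3] (array([ 463.7, -227.8]), array([110.5,  30.2]), 75.6)
top short zmax [-5.1 -0.1 78. ] white n 62 [37.7 44.  78. ]
    tabtop 29 [509.2 244.9  76.3] (array([509.8, 246.4]), array([32.9,  9. ]), 70.6)
    bar 32 [505.7 235.1  40.4] (array([509.4, 244.8]), array([71.4,  9.3]), 71.3)
    z>12 248 [506.1 239.6  47.4] (array([508.3, 244.5]), array([82.2, 29.9]), 70.8)
    z 20-34 68 [506.3 238.1  28.7] (array([508.3, 244.5]), array([82.2, 29.9]), 70.8)
top tray zmax [-5.2  1.1 40. ] white n 497 [34.1 37.1 40.1]
    bar 495 [568.1  33.2  37.2] (array([568.4,  33.3]), array([ 40.2, 114. ]), 6.4)
    z>12 1046 [565.   32.6  33.2] (array([567.6,  26. ]), array([ 57.3, 152.9]), 7.0)
    z 20-34 401 [563.3  32.1  28.4] (array([567.2,
[... 485 characters left out ...]
6  1.6 78.9] white n 194 [40.1 75.9 79.8]
    tabtop 112 [509.6 246.4  77.7] (array([509.3, 246.1]), array([31.8, 12.9]), 68.4)
    bar 81 [509.8 245.9  41.6] (array([509.5, 246.4]), array([73. , 12.8]), 70.5)
    z>12 610 [514.2 251.   47.7] (array([511.4, 246.7]), array([82.4, 29.8]), 71.4)
    z 20-34 129 [517.7 255.6  28.8] (array([511.3, 246.7]), array([82.3, 29.5]), 71.4)
scene tray zmax [-3.9  1.  40.3] white n 894 [34.8 37.7 40.4]
    bar 884 [568.2  36.   37.7] (array([568.1,  34. ]), array([ 42.4, 115.6]), 6.8)
    z>12 1857 [571.3  37.5  32.8] (array([569. ,  33.9]), array([ 56.9, 151.3]), 6.8)
    z 20-34 692 [573.4  37.4  28.6] (array([569.3,  31.7]), array([ 56.9, 146.8]), 6.8)
```

View pics/crop1.png

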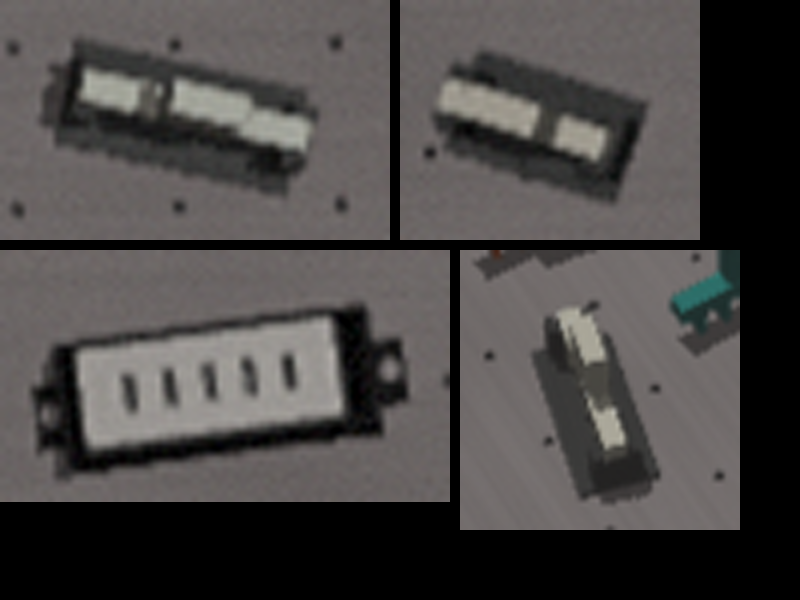

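The crop confirms it: the (381,199) comb has a bar of about 102 mm, so it is the five-toothed one. The other's bar is about 73 mm, so it is the spare. The block shows five slots at crop pixels (129,392) to (289,370).

- **Comb:** (466, -227), yaw -14°, tab top at 78 mm.
- **Block:** about (568, 34), yaw 6.7°.

Next I'll plan the approach and measure the slots by casting rays.

```bash
cat >> h.py <<'E'
from scipy.spatial.transform import Rotation as Ro
def plan(target,yaw,n,jaw,st=None):
    s=monitor.state(); p=np.array(s['ee_pos']); R=Ro.from_euler('xyz',s['ee_rot'],degrees=True)
    G=Ro.from_euler('xyz',[180,0,yaw],degrees=True); rv=(R.inv()*G).as_rotvec()/n; d=(np.array(target)-p)/n
    print('pos',p.round(2),'rot',s['ee_rot'].round(2),'F',s['force'].round(2),'t',s['time_s'],'w',s['gripper_width'])
    for i in range(n):
        Ri=R*Ro.from_rotvec(rv*i); print([jaw]+(Ri.inv().apply(d)/10).round(3).tolist()+rv.round(3).tolist())
E
python3 - <<'E'
from h import *
import pickle
for n,(x0,x1,y0,y1) in(('top',(250,325,140,182)),('scene',(262,340,225,300))):
    f=pickle.load(open(n+'.pkl','rb')); g=f['color'][y0:y1,x0:x1].min(2); g=cv2.resize(g,None,fx=4,fy=4,interpolation=cv2.INTER_CUBIC)
    m=((g<110)*255).astype(np.uint8); k,l,st,c=cv2.connectedComponentsWithStats(m)
    Q=[]
    for i in range(1,k):
        if 60<st[i,4]<800:
            u,v=(c[i]+.5)/4-.5+[x0,y0]; q=ray(f,u,v,38)[:2]; Q.append(q); print(n,st[i,4],round(u,1),round(v,1),q.round(1))
E
python3 -c "
from h import *
plan([466,-227,150],76,14,.6)"
```

```text
top 212 297.7 159.8 [572.5  -2.7]
top 228 291.1 160.5 [570.6  15. ]
top 210 284.5 161.3 [568.7  32.9]
top 223 277.8 162.4 [566.1  50.8]
top 235 271.2 163.3 [563.9  68.6]
scene 412 337.2 227.8 [465.    9.9]
scene 260 275.2 229.3 [580.6 -56.7]
scene 269 291.6 247.5 [572.2  -1.4]
scene 288 296.7 253.8 [570.5  16.6]
scene 294 302.1 259.9 [567.9  34.4]
scene 295 307.4 266.3 [566.   52.3]
scene 696 265.4 274.7 [648.2  23.1]
scene 68 279.6 270.8 [619.5  30.7]
scene 294 312.7 272.7 [564.  70.]
scene 442 265.8 289.9 [663.2  52. ]
scene 113 270.2 285.0 [650.7  47.5]
scene 106 272.6 284.5 [646.1  49. ]
scene 178 304.0 295.6 [604.2 102.1]
pos [233.65 524.9  213.21] rot [-179.91   -0.    156.  ] F [-0.06  0.32 -0.9 ] t 0.1 w 91.40249288716532
[0.6, -3.7, -4.231, 0.458, -0.0, 0.0, 0.1]
[0.6, -4.103, -3.841, 0.457, -0.0, 0.0, 0.1]
[0.6, -4.465, -3.414, 0.457, -0.0, 0.0, 0.1]
[0.6, -4.783, -2.952, 0.456, -0.0, 0.0, 0.1]
[0.6, -5.053, -2.461, 0.455, -0.0, 0.0, 0.1]
[0.6, -5.273, -1.946, 0.455, -0.0, 0.0, 0.1]
[0.6, -5.441, -1.411, 0.454, -0.0, 0.0, 0.1]
[0.6, -5.555, -0.863, 0.454, -0.0, 0.0, 0.1]
[0.6, -5.613, -0.305, 0.453, -0.0, 0.0, 0.1]
[0.6, -5.615, 0.255, 0.453, -0.0, 0.0, 0.1]
[0.6, -5.562, 0.813, 0.452, -0.0, 0.0, 0.1]
[0.6, -5.454, 1.363, 0.452, -0.0, 0.0, 0.1]
[0.6, -5.291, 1.899, 0.452, -0.0, 0.0, 0.1]
[0.6, -5.075, 2.416, 0.452, -0.0, 0.0, 0.1]
```

move_arm(
  increments=[
    [[0.6,-3.7,-4.23,0.3,0,0,0.1],[0.6,-4.1,-3.84,0.3,0,0,0.1],[0.6,-4.47,-3.41,0.3,0,0,0.1],[0.6,-4.78,-2.95,0.3,0,0,0.1],[0.6,-5.05,-2.46,0.3,0,0,0.1],[0.6,-5.27,-1.95,0.3,0,0,0.1],[0.6,-5.44,-1.41,0.3,0,0,0.1],[0.6,-5.56,-0.86,0.3,0,0,0.1],[0.6,-5.61,-0.3,0.3,0,0,0.1],[0.6,-5.62,0.25,0.3,0,0,0.1],[0.6,-5.56,0.81,0.3,0,0,0.1],[0.6,-5.45,1.36,0.3,0,0,0.1]],
  ],
)

```text
time_s: 1.6
ee_pos: [425.2, -139.8, 174.9]
ee_rot: [179.9, 0.1, 85.4]
force: [0.2, 0.9, 0.7]
gripper_width: 54.9
```

```bash
python3 -c "
from h import *
plan([466,-227,125],76,4,.6)"
```

```text
pos [ 425.24 -139.77  174.9 ] rot [1.7991e+02 1.3000e-01 8.5400e+01] F [0.2  0.86 0.71] t 1.6 w 54.87765928960296
[0.6, -2.089, 1.188, 1.254, 0.0, 0.001, 0.041]
[0.6, -2.039, 1.274, 1.253, 0.0, 0.001, 0.041]
[0.6, -1.986, 1.357, 1.251, 0.0, 0.001, 0.041]
[0.6, -1.929, 1.438, 1.249, 0.0, 0.001, 0.041]
```

move_arm(
  increments=[
    [[0.6,-2.09,1.19,1.25,0,0.001,0.041],[0.6,-2.04,1.27,1.25,0,0.001,0.041],[0.6,-1.99,1.36,1.25,0,0.001,0.041],[0.6,-1.93,1.44,1.25,0,0.001,0.041],[0.6,0,0,0,0,0,0]],
  ],
)

```text
time_s: 2.22
ee_pos: [466.0, -234.0, 121.5]
ee_rot: [-179.9, -0.2, 75.3]
force: [0.2, 0.6, 0.0]
gripper_width: 54.7
```

```bash
python3 -c "
from h import *
f=grab('wrist'); cv2.imwrite('pics/w1.png',f['color'][...,::-1])
plan([466.3,-227,48],76,6,.6)"
```

```text
pos [ 465.72 -233.3   122.04] rot [-1.7994e+02 -1.7000e-01  7.5300e+01] F [ 0.07 -0.12 -0.42] t 2.275 w 54.7852174600657
[0.6, 0.1, -0.016, 1.234, -0.0, -0.0, -0.002]
[0.6, 0.101, -0.016, 1.234, -0.0, -0.0, -0.002]
[0.6, 0.102, -0.016, 1.234, -0.0, -0.0, -0.002]
[0.6, 0.102, -0.016, 1.234, -0.0, -0.0, -0.002]
[0.6, 0.103, -0.016, 1.234, -0.0, -0.0, -0.002]
[0.6, 0.104, -0.016, 1.234, -0.0, -0.0, -0.002]
```

View pics/w1.png

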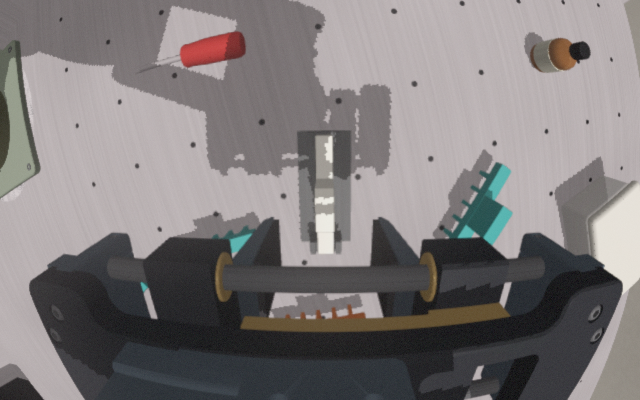

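The wrist view shows the comb at column ~325, midway between the finger tips (275 and 375) and parallel to them. I'll descend and grip.

move_arm(
  increments=[
    [[0.6,0.1,0,1.4,0,0,0],[0.6,0.1,0,1.4,0,0,0],[0.6,0.1,0,1.3,0,0,0],[0.6,0.1,0,1.3,0,0,0],[0.6,0.1,0,1.0,0,0,0],[0.6,0.1,0,0.5,0,0,0],[0.6,0,0,0,0,0,0]],
  ],
)

```text
time_s: 3.15
ee_pos: [466.1, -224.1, 48.6]
ee_rot: [-179.9, -0.2, 75.5]
force: [-0.5, 1.1, -0.2]
gripper_width: 54.9
```

```bash
python3 -c "
from h import *
plan([466.3,-227,48],76,2,.6)"
```

```text
pos [ 466.12 -224.08   48.63] rot [-179.87   -0.21   75.48] F [-0.52  1.07 -0.22] t 3.15 w 54.85842966944514
[0.6, -0.139, 0.045, 0.031, -0.001, -0.002, -0.005]
[0.6, -0.139, 0.045, 0.031, -0.001, -0.002, -0.005]
```

move_arm(
  increments=[
    [[0.6,-0.28,0.09,0.06,0,0,-0.009],[0.6,0,0,0,0,0,0],[0.1,0,0,0,0,0,0],[0.1,0,0,0,0,0,0],[0.1,0,0,0,0,0,0],[0.1,0,0,0,0,0,0],[0.1,0,0,0,0,0,0]],
  ],
  force=40,
)

```text
time_s: 4.03
ee_pos: [467.2, -227.9, 49.3]
ee_rot: [180.0, -0.2, 76.0]
force: [-0.4, 0.1, -0.7]
gripper_width: 13.9
```

Gripped, with the jaws at 13.9 mm on the 14 mm tab. Lifting.

move_arm(
  increments=[
    [[0.1,0,0,-1.0,0,0,0],[0.1,0,0,-1.5,0,0,0],[0.1,0,0,-2.0,0,0,0],[0.1,0,0,-2.0,0,0,0],[0.1,0,0,-2.0,0,0,0],[0.1,0,0,-1.0,0,0,0],[0.1,0,0,0,0,0,0]],
  ],
)

```text
time_s: 4.9
ee_pos: [467.6, -228.4, 152.3]
ee_rot: [179.7, -0.1, 76.0]
force: [-1.2, 0.0, -1.0]
gripper_width: 13.8
```

```bash
python3 -c "
from h import *
plan([568.3,33.5,125],96.7,9,.1)"
```

```text
pos [ 467.56 -228.39  152.28] rot [ 1.7974e+02 -1.2000e-01  7.6020e+01] F [-1.19  0.01 -0.97] t 4.9 w 13.813568699028052
[0.1, 3.094, 0.382, 0.311, 0.001, -0.0, -0.04]
[0.1, 3.076, 0.506, 0.311, 0.001, -0.0, -0.04]
[0.1, 3.053, 0.629, 0.31, 0.001, -0.0, -0.04]
[0.1, 3.025, 0.751, 0.309, 0.001, -0.0, -0.04]
[0.1, 2.993, 0.872, 0.308, 0.001, -0.0, -0.04]
[0.1, 2.956, 0.991, 0.307, 0.001, -0.0, -0.04]
[0.1, 2.914, 1.109, 0.306, 0.001, -0.0, -0.04]
[0.1, 2.867, 1.225, 0.305, 0.001, -0.0, -0.04]
[0.1, 2.815, 1.339, 0.304, 0.001, -0.0, -0.04]
```

move_arm(
  increments=[
    [[0.1,3.09,0.38,0.3,0.001,0,-0.04],[0.1,3.08,0.51,0.3,0.001,0,-0.04],[0.1,3.05,0.63,0.3,0.001,0,-0.04],[0.1,3.03,0.75,0.3,0.001,0,-0.04],[0.1,2.99,0.87,0.3,0.001,0,-0.04],[0.1,2.96,0.99,0.3,0.001,0,-0.04],[0.1,2.91,1.11,0.3,0.001,0,-0.04],[0.1,2.87,1.23,0.3,0.001,0,-0.04],[0.1,2.3,1.0,0.3,0.001,0,-0.04],[0.1,0,0,0,0,0,0],[0.1,0,0,0,0,0,0]],
  ],
)

```text
time_s: 6.28
ee_pos: [561.5, 36.1, 116.4]
ee_rot: [-178.8, -0.3, 97.2]
force: [-1.1, 0.1, -0.9]
gripper_width: 13.6
```

```bash
python3 -c "
from h import *
f=grab('wrist'); cv2.imwrite('pics/w2.png',f['color'][...,::-1])
print(f['K'],-f['R'].T@f['t'],f['R'])
import pickle; f['s']=monitor.state(); pickle.dump(f,open('w2.pkl','wb'))
g=grab('scene'); pickle.dump(g,open('s2.pkl','wb'))
cv2.imwrite('pics/s2.png',cv2.resize(g['color'][190:320,220:380,::-1],None,fx=4,fy=4,interpolation=cv2.INTER_CUBIC))
plan([568.3,33.5,90],96.7,2,.1)"
```

```text
[[309.70691629   0.         325.56179132]
 [  0.         309.70691629 199.12019206]
 [  0.           0.           1.        ]] [555.69441003 111.14585438 286.8042033 ] [[ 0.99189665  0.12542078 -0.0202648 ]
 [ 0.12629777 -0.95611865  0.2643596 ]
 [ 0.01378063 -0.26477681 -0.96421125]]
pos [561.63  35.9  116.62] rot [-178.87   -0.26   97.18] F [-0.51  0.3  -0.58] t 6.375 w 13.601600684989743
[0.1, -0.167, 0.342, 1.324, -0.01, -0.002, 0.004]
[0.1, -0.162, 0.33, 1.328, -0.01, -0.002, 0.004]
```

View pics/w2.png

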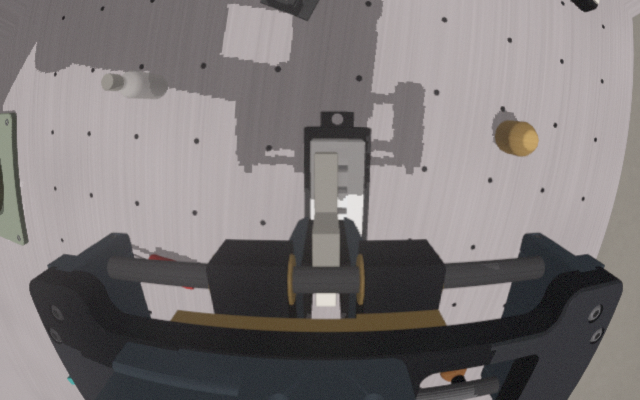

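View pics/s2.png

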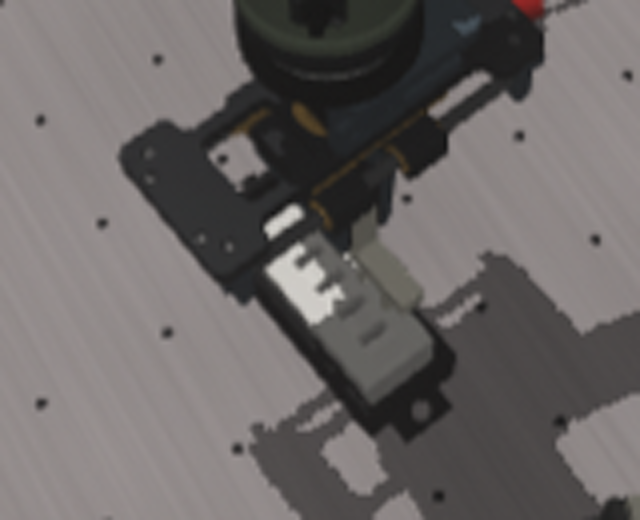

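The wrist view shows the comb held straight, with the bar end at (326,153) and three slot ends at (342,168), (341,190) and (341,211). The scene crop shows the comb beside the block with the slots visible. I'll move over the block and lower until the tips are about 8 mm above it.

move_arm(
  increments=[
    [[0.1,-0.17,0.34,0.9,-0.01,-0.002,0.004],[0.1,-0.16,0.33,0.9,-0.01,-0.002,0.004],[0.1,0,0,0.9,0,0,0],[0.1,0,0,0,0,0,0],[0.1,0,0,0,0,0,0]],
  ],
)

```text
time_s: 7.0
ee_pos: [568.1, 31.3, 87.3]
ee_rot: [180.0, -0.0, 96.5]
force: [-0.5, -0.2, -1.5]
gripper_width: 13.8
```

```bash
cat > look.py <<'E'
from h import *
import pickle,sys
k=sys.argv[1]
f=grab('wrist');s=monitor.state();pickle.dump((f,s),open(f'w{k}.pkl','wb'))
g=grab('scene');pickle.dump((g,s),open(f's{k}.pkl','wb'))
a=cv2.resize(f['color'][100:240,290:380,::-1],None,fx=4.2,fy=4.2,interpolation=cv2.INTER_CUBIC)
b=cv2.resize(g['color'][225:310,265:345,::-1],None,fx=5,fy=5,interpolation=cv2.INTER_CUBIC)
W=np.zeros((600,800,3),np.uint8);W[:a.shape[0],:a.shape[1]]=a;W[:b.shape[0],390:390+b.shape[1]]=b;cv2.imwrite(f'pics/l{k}.png',W)
E
python3 look.py 3; python3 -c "
from h import *
plan([568.4,32.8,87],96.7,1,.1)"
```

```text
pos [568.13  31.38  87.47] rot [179.96  -0.    96.52] F [ 0.18  0.96 -0.36] t 7.1 w 13.678064631166865
[0.1, 0.138, 0.043, 0.047, 0.001, -0.0, -0.003]
```

View pics/l3.png

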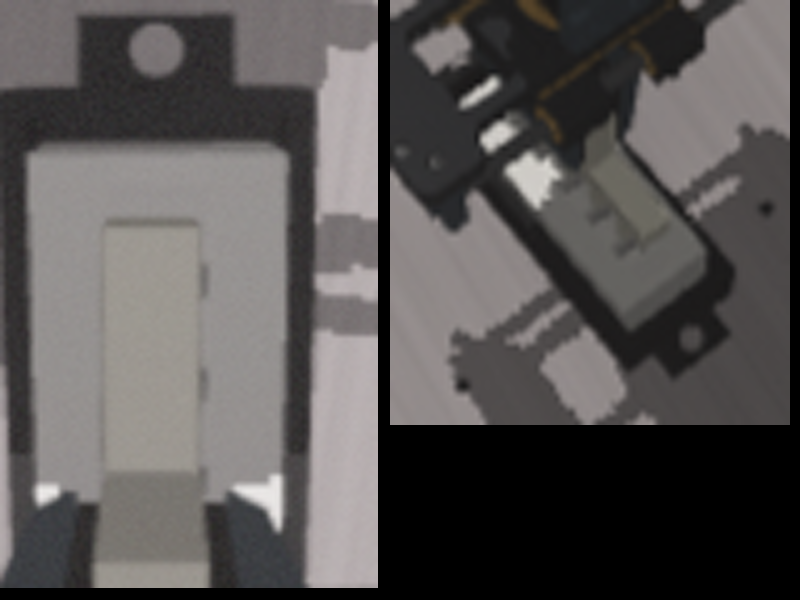

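```bash
cat > meas.py <<'E'
from h import *
import pickle,sys
f,s=pickle.load(open(f'w{sys.argv[1]}.pkl','rb'))
def fray(u,v,h):
    K=f['K'];x=(u-K[0,2])/K[0,0];y=(v-K[1,2])/K[0,0];r=np.hypot(x,y);k=np.sin(r)/r
    d=np.array([x*k,y*k,np.cos(r)])@f['R'];c=-f['R'].T@f['t'];return c+d*(h-c[2])/d[2]
g=f['color'].astype(float).mean(2)
print('cam-tcp',(-f['R'].T@f['t']-s['ee_pos']).round(1),'tcp',s['ee_pos'].round(2),s['ee_rot'].round(2))
for c in(337,338,339,340,341): print(c,g[155:225,c].round().astype(int).tolist())
p=g[144:162,316:334].mean(1); print('end',p.round(1).tolist())
print('row170',g[165:170,305:350].mean(0).round().astype(int).tolist())
print('left edge of block etc row 150',g[143:149,285:365].mean(0).round().astype(int).tolist())
E
python3 meas.py 3
```

```text
cam-tcp [ -8.5  75.4 170.1] tcp [568.05  31.32  87.33] [179.97  -0.    96.52]
337 [138, 138, 137, 136, 138, 138, 138, 134, 129, 130, 127, 128, 129, 129, 132, 130, 135, 141, 143, 141, 141, 140, 138, 140, 141, 141, 138, 139, 140, 139, 136, 134, 129, 123, 119, 122, 122, 122, 124, 123, 130, 132, 133, 137, 138, 140, 141, 141, 139, 139, 138, 136, 138, 138, 138, 135, 122, 114, 111, 112, 115, 112, 116, 117, 118, 114, 111, 115, 113, 112]
338 [142, 144, 144, 144, 145, 144, 142, 133, 119, 113, 113, 111, 113, 114, 115, 122, 138, 145, 144, 145, 146, 144, 143, 144, 143, 142, 141, 146, 141, 143, 139, 141, 129, 115, 110, 109, 118, 117, 120, 121, 128, 138, 140, 140, 142, 142, 142, 142, 143, 142, 142, 143, 139, 142, 142, 137, 120, 110, 112, 114, 115, 120, 120, 130, 112, 90, 90, 91, 87, 91]
339 [144, 148, 148, 148, 149, 148, 147, 140, 129, 124, 125, 124, 126, 127, 127, 135, 142, 147, 149, 147, 148, 148, 148, 149, 148, 147, 147, 149, 148, 148, 146, 144, 139, 132, 128, 126, 127, 129, 132, 133, 138, 146, 145, 146, 146, 147, 147, 146, 147, 146, 146, 146, 145, 146, 144, 142, 131, 127, 128, 129, 130, 128, 13
[... 814 characters left out ...]
 149.7, 151.0, 151.1, 151.2, 151.1, 151.0, 151.1]
row170 [147, 147, 146, 147, 147, 147, 146, 146, 142, 136, 148, 151, 151, 151, 151, 151, 151, 152, 151, 151, 151, 151, 150, 151, 150, 151, 151, 151, 151, 151, 151, 147, 129, 113, 126, 145, 146, 146, 147, 147, 147, 148, 147, 147, 145]
left edge of block etc row 150 [114, 113, 112, 112, 91, 59, 46, 48, 49, 45, 56, 103, 143, 146, 147, 147, 147, 147, 147, 148, 147, 147, 148, 147, 147, 147, 147, 147, 148, 147, 147, 146, 146, 146, 146, 146, 146, 146, 147, 146, 146, 147, 147, 147, 147, 146, 147, 146, 147, 147, 147, 146, 147, 146, 147, 148, 148, 147, 147, 148, 148, 148, 148, 148, 148, 147, 147, 148, 147, 148, 148, 147, 137, 98, 64, 50, 50, 49, 50, 69]
```

```bash
cat > m2.py <<'E'
import sys; sys.argv=['','3']
import io,contextlib
with contextlib.redirect_stdout(io.StringIO()): from meas import *
yaw=np.deg2rad(96.7-90); ey=np.array([-np.sin(yaw),np.cos(yaw),0]); ex=np.array([np.cos(yaw),np.sin(yaw),0])
o=np.array([568.3,33.3,0]); L=lambda q:(round(float((q-o)@ex),2),round(float((q-o)@ey),2))
for n,u,v,h in(('slot1a',338,162.4,38),('slot1b',338,170.4,38),('slot2a',338,187.05,38),('slot2b',338,195,38),('slot3a',338,210.55,38),('bartop',325,153.7,80.1),('barbot',325,151.25,66.1),('blkL',295.85,146,38),('blkR',358,146,38),('barL',314.5,167,80.1),('barR',336.5,167,80.1)):
    print(n,L(fray(u,v,h)))
print('tcp',L(s['ee_pos']))
E
python3 m2.py
```

```text
slot1a (8.85, 39.94)
slot1b (8.87, 34.11)
slot2a (8.94, 21.79)
slot2b (8.98, 15.79)
slot3a (9.07, 3.83)
bartop (-0.36, 51.56)
barbot (-0.38, 51.33)
blkL (-21.13, 51.97)
blkR (23.06, 51.83)
barL (-6.49, 43.8)
barR (6.28, 43.76)
tcp (-0.48, -1.94)
```

Wrist rays put the block centre at +0.9 mm and the comb centre at -0.55 mm along the tray, so I shift 1.45 mm in tool x and 0.8 mm in tool y, then go down gently. The slots come out at the expected 18 mm pitch and 5.8 mm width, so the measurement is consistent.

move_arm(
  increments=[
    [[0.1,0.145,0.08,0,0,0,-0.003],[0.1,0,0,0.15,0,0,0],[0.1,0,0,0.15,0,0,0],[0.1,0,0,0.1,0,0,0],[0.1,0,0,0,0,0,0]],
  ],
)

```text
time_s: 7.72
ee_pos: [569.2, 33.3, 83.8]
ee_rot: [179.9, 0.0, 96.7]
force: [0.2, -0.2, -1.6]
gripper_width: 14.0
```

```bash
cat > where.py <<'E'
from h import *
s=monitor.state();yaw=np.deg2rad(6.7); ey=np.array([-np.sin(yaw),np.cos(yaw),0]); ex=np.array([np.cos(yaw),np.sin(yaw),0]);o=np.array([568.3,33.3,0]);d=s['ee_pos']-o
print('x %.2f y %.2f (goal .35 -.5) z %.2f tip %.2f'%(d@ex,d@ey,d[2],d[2]-41.3),s['ee_rot'].round(2),s['force'].round(2),s['torque'].round(2),s['time_s'])
E
python3 where.py
```

```text
x 0.91 y -0.15 (goal .35 -.5) z 83.83 tip 42.53 [1.7988e+02 1.0000e-02 9.6730e+01] [ 0.18 -0.16 -1.58] [-0.07  0.07 -0.02] 7.725
```

move_arm(
  increments=[
    [[0.1,-0.03,-0.04,0.05,0,0,0],[0.1,0,0,0,0,0,0]],
  ],
)

```text
time_s: 7.98
ee_pos: [568.9, 32.8, 83.3]
ee_rot: [179.9, 0.0, 96.7]
force: [-0.2, -0.9, -1.6]
gripper_width: 13.5
```

```bash
python3 where.py; python3 look.py 4; sed -i "s/'w{sys.argv\[1\]}/'w{sys.argv[1]}/" meas.py; python3 meas.py 4; python3 where.py
```

```text
x 0.50 y -0.52 (goal .35 -.5) z 83.29 tip 41.99 [1.7988e+02 1.0000e-02 9.6730e+01] [-0.17 -0.89 -1.62] [-0.1   0.03  0.01] 7.975
cam-tcp [ -9.1  75.3 170.1] tcp [568.9   32.84  83.35] [1.7987e+02 1.0000e-02 9.6730e+01]
337 [141, 138, 141, 138, 140, 141, 138, 138, 138, 138, 138, 133, 129, 128, 129, 130, 128, 131, 133, 137, 143, 141, 141, 141, 140, 143, 141, 141, 141, 138, 137, 135, 135, 136, 134, 134, 127, 122, 122, 122, 120, 123, 126, 133, 139, 141, 140, 140, 140, 140, 137, 142, 138, 139, 141, 138, 138, 136, 126, 121, 120, 119, 123, 122, 118, 114, 112, 115, 116, 115]
338 [144, 145, 144, 144, 143, 144, 144, 142, 143, 142, 142, 135, 131, 133, 131, 127, 130, 130, 136, 141, 144, 145, 144, 143, 142, 140, 142, 144, 143, 141, 139, 139, 142, 140, 137, 138, 132, 128, 130, 132, 131, 130, 132, 138, 143, 142, 142, 140, 143, 141, 141, 142, 141, 143, 142, 139, 141, 140, 139, 137, 133, 135, 134, 135, 115, 92, 90, 89, 91, 92]
339 [148, 150, 147, 145, 148, 147, 146, 144, 144, 147, 146, 144, 142, 139, 139, 142, 142, 140, 140, 149, 146, 147, 146, 145, 147, 144, 147, 147, 148, 146, 148, 144, 145, 145, 1
[... 1083 characters left out ...]
152, 152, 152, 153, 152, 152, 152, 152, 152, 152, 152, 152, 152, 152, 152, 152, 151, 148, 132, 134, 142, 148, 146, 147, 147, 148, 147, 148, 147, 147, 148]
left edge of block etc row 150 [114, 112, 99, 70, 50, 46, 46, 48, 48, 71, 121, 146, 148, 148, 148, 148, 148, 149, 149, 148, 147, 148, 148, 149, 148, 148, 148, 148, 148, 148, 148, 149, 148, 148, 149, 148, 148, 148, 148, 148, 148, 148, 148, 148, 148, 148, 149, 149, 148, 147, 148, 149, 147, 148, 148, 148, 148, 148, 147, 148, 148, 148, 148, 148, 148, 148, 148, 148, 148, 149, 148, 148, 133, 74, 53, 52, 50, 49, 52, 83]
x 0.58 y -0.49 (goal .35 -.5) z 83.38 tip 42.08 [1.7987e+02 1.0000e-02 9.6730e+01] [-0.18  0.73 -1.09] [-0.14  0.03  0.  ] 8.075
```

```bash
sed "s/'','3'/'','4'/" m2.py | sed "s/^for n,u.*/for n,u,v,h in(('slot1a',337.5,166.0,38),('slot1b',337.5,173.7,38),('slot2a',337.5,190.75,38),('slot2b',337.5,198,38),('bartop',325,153.7,76.1),('barbot',325,151.25,62.1),('blkL',294.5,146,38),('blkR',357.5,146,38),('barL',314.5,167,76.1),('barR',336.5,167,76.1)):/" > m3.py; python3 m3.py
```

```text
slot1a (9.14, 39.47)
slot1b (9.19, 33.94)
slot2a (9.3, 21.49)
slot2b (9.36, 16.09)
bartop (0.33, 53.01)
barbot (0.33, 52.78)
blkL (-20.94, 53.75)
blkR (23.03, 53.76)
barL (-5.76, 45.23)
barR (7.0, 45.23)
tcp (0.55, -0.52)
```

The comb is now within 0.2 mm of the slots along the tray and 0.4 mm across. Lowering in 1 mm steps and watching the force.

move_arm(
  increments=[
    [[0.1,-0.01,0.02,0.1,0,0,0],[0.1,0,0,0.1,0,0,0],[0.1,0,0,0.1,0,0,0],[0.1,0,0,0.1,0,0,0],[0.1,0,0,0.1,0,0,0],[0.1,0,0,0.05,0,0,0]],
  ],
)

```text
time_s: 8.82
ee_pos: [569.2, 32.8, 77.5]
ee_rot: [179.9, 0.0, 96.7]
force: [-0.1, -0.4, -0.6]
gripper_width: 13.7
```

```bash
python3 where.py
```

```text
x 0.82 y -0.63 (goal .35 -.5) z 77.47 tip 36.17 [1.7987e+02 1.0000e-02 9.6720e+01] [-0.05 -0.37 -0.64] [-0.11  0.09 -0.01] 8.825
```

move_arm(
  increments=[
    [[0.1,0,0,0.1,0,0,0],[0.1,0,0,0.1,0,0,0],[0.1,0,0,0.1,0,0,0],[0.1,0,0,0.1,0,0,0]],
  ],
)

```text
time_s: 9.32
ee_pos: [569.2, 32.8, 73.3]
ee_rot: [179.9, 0.0, 96.7]
force: [-0.9, -0.3, -1.5]
gripper_width: 14.2
```

```bash
python3 where.py
```

```text
x 0.86 y -0.60 (goal .35 -.5) z 73.26 tip 31.96 [1.7986e+02 1.0000e-02 9.6730e+01] [-0.89 -0.3  -1.49] [-0.08  0.02 -0.02] 9.325
```

The teeth are 6 mm deep with no force. Continuing down to the lift plate.

move_arm(
  increments=[
    [[0.1,0,0,0.1,0,0,0],[0.1,0,0,0.1,0,0,0],[0.1,0,0,0.1,0,0,0],[0.1,0,0,0.1,0,0,0],[0.1,0,0,0.1,0,0,0],[0.1,0,0,0.1,0,0,0],[0.1,0,0,0.1,0,0,0]],
  ],
)

```text
time_s: 10.2
ee_pos: [569.3, 32.8, 66.4]
ee_rot: [179.9, 0.0, 96.7]
force: [-1.7, -0.0, 6.7]
gripper_width: 13.7
```

```bash
python3 where.py
```

```text
x 0.95 y -0.59 (goal .35 -.5) z 66.36 tip 25.06 [179.85   0.    96.72] [-1.68 -0.04  6.74] [ 0.04  0.51 -0.02] 10.2
```

The force is 6.7 N with the tips at 25 mm, which is where the lift plate should be. Pressing on in small steps.

move_arm(
  increments=[
    [[0.1,0,0,0.1,0,0,0],[0.1,0,0,0.1,0,0,0],[0.1,0,0,0.1,0,0,0],[0.1,0,0,0.1,0,0,0]],
  ],
)

```text
time_s: 10.7
ee_pos: [569.3, 32.8, 66.3]
ee_rot: [179.8, -0.0, 96.7]
force: [-2.6, 0.3, 5.6]
gripper_width: 14.0
```

```bash
python3 where.py
```

```text
x 0.91 y -0.61 (goal .35 -.5) z 66.28 tip 24.98 [ 1.7978e+02 -1.0000e-02  9.6710e+01] [-2.61  0.32  5.57] [0.   0.53 0.03] 10.7
```

move_arm(
  increments=[
    [[0.1,0,0,0.15,0,0,0],[0.1,0,0,0.15,0,0,0],[0.1,0,0,0.17,0,0,0],[0.1,0,0,0.17,0,0,0]],
  ],
)

```text
time_s: 11.2
ee_pos: [569.2, 32.8, 64.5]
ee_rot: [179.7, -0.0, 96.7]
force: [-2.0, -1.1, 6.6]
gripper_width: 13.6
```

```bash
python3 where.py
```

```text
x 0.85 y -0.64 (goal .35 -.5) z 64.46 tip 23.16 [ 1.7969e+02 -1.0000e-02  9.6700e+01] [-2.02 -1.13  6.6 ] [-0.05  0.55 -0.03] 11.2
```

move_arm(
  increments=[
    [[0.1,0,0,0.18,0,0,0],[0.1,0,0,0.18,0,0,0],[0.1,0,0,0.18,0,0,0],[0.1,0,0,0.18,0,0,0],[0.1,0,0,0.18,0,0,0]],
  ],
)

```text
time_s: 11.82
ee_pos: [569.1, 32.7, 61.2]
ee_rot: [179.6, -0.0, 96.7]
force: [-2.9, -1.1, 6.1]
gripper_width: 13.8
```

```bash
python3 where.py
```

```text
x 0.76 y -0.66 (goal .35 -.5) z 61.18 tip 19.88 [ 1.7958e+02 -2.0000e-02  9.6690e+01] [-2.93 -1.07  6.13] [-0.03  0.58 -0.04] 11.825
```

move_arm(
  increments=[
    [[0.1,0,0,0.18,0,0,0],[0.1,0,0,0.18,0,0,0],[0.1,0,0,0.18,0,0,0]],
  ],
)

```text
time_s: 12.2
ee_pos: [569.1, 32.7, 59.3]
ee_rot: [179.5, -0.0, 96.7]
force: [-3.2, -1.1, 11.6]
gripper_width: 13.6
```

```bash
python3 where.py
```

```text
x 0.75 y -0.67 (goal .35 -.5) z 59.30 tip 18.00 [ 1.7951e+02 -2.0000e-02  9.6700e+01] [-3.17 -1.09 11.6 ] [0.11 0.79 0.05] 12.2
```

The force has risen to 11.6 N at exactly the expected home height. One more firm press will confirm the hard stop.

move_arm(
  increments=[
    [[0.1,0,0,0.2,0,0,0],[0.1,0,0,0.22,0,0,0]],
  ],
)

```text
time_s: 12.45
ee_pos: [569.1, 32.7, 59.3]
ee_rot: [179.4, -0.0, 96.7]
force: [-4.8, -1.3, 14.4]
gripper_width: 13.8
```

```bash
python3 where.py; python3 look.py 5
```

```text
x 0.74 y -0.66 (goal .35 -.5) z 59.26 tip 17.96 [ 1.7945e+02 -3.0000e-02  9.6700e+01] [-4.77 -1.34 14.39] [0.11 1.18 0.02] 12.45
```

View pics/l5.png

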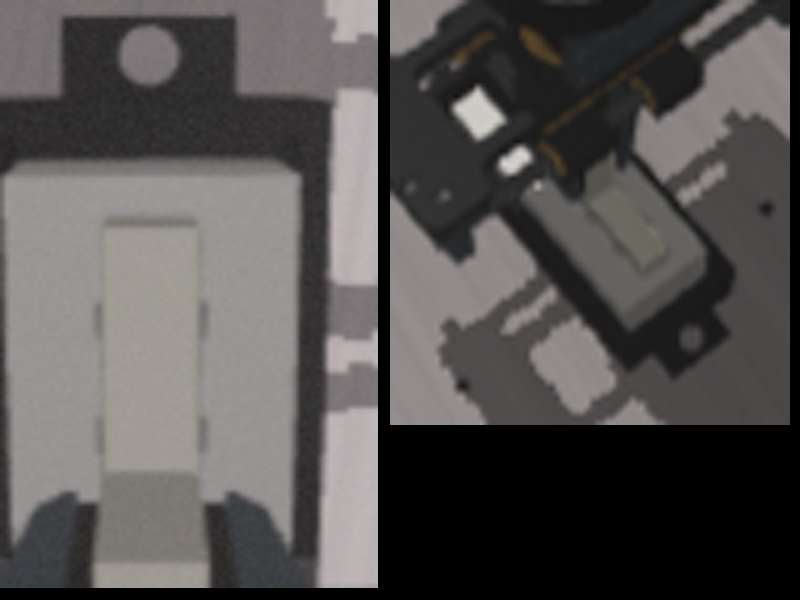

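The bar lies flush on the block, with the slot ends showing evenly on both sides (crop (98,320) and (205,320)). I'll unload, open and retreat straight up.

move_arm(
  increments=[
    [[0.1,0,0,0,0,0,0],[0.5,0,0,0,0,0,0],[0.5,0,0,0,0,0,0],[0.5,0,0,0,0,0,0],[0.5,0,0,0,0,0,0],[0.5,0,0,-0.6,0,0,0],[0.5,0,0,-1.5,0,0,0],[0.5,0,0,-2.5,0,0,0],[0.5,0,0,-3,0,0,0],[0.5,0,0,-3,0,0,0],[0.5,0,0,-2,0,0,0],[0.5,0,0,0,0,0,0]],
  ],
)

```text
time_s: 14.05
ee_pos: [569.0, 32.6, 195.2]
ee_rot: [179.1, 0.0, 96.7]
force: [-0.0, 0.3, -0.1]
gripper_width: 45.2
```

```bash
python3 where.py
python3 - <<'E'
from h import *
f=grab('scene'); C=cloud(f)[225:310,265:345].reshape(-1,3); col=f['color'][225:310,265:345].reshape(-1,3).astype(int)
z=C[:,2]
yaw=np.deg2rad(6.7); ey=np.array([-np.sin(yaw),np.cos(yaw)]); ex=np.array([np.cos(yaw),np.sin(yaw)]);d=C[:,:2]-[569.3,34]
X,Y=d@ex,d@ey
m=(abs(X)<5)&(abs(Y)<48)&(abs(Y)>20)
for lo,hi in((-48,-35),(-35,-22),(22,35),(35,48)):
    k=m&(Y>lo)&(Y<hi); print('bar top z',lo,k.sum(),np.nanmedian(z[k]).round(2))
k=(abs(Y)<50)&(abs(X)>11)&(abs(X)<18);print('block top',np.nanmedian(z[k]).round(2))
k=(z>80)&(z<98)&(abs(X)<15)&(abs(Y)<30);print('tab',k.sum(),X[k].mean(),Y[k].mean(),np.nanmedian(z[k]))
cv2.imwrite('pics/end.png',cv2.resize(f['color'][200:330,230:370,::-1],None,fx=4,fy=4,interpolation=cv2.INTER_CUBIC))
E
```

```text
x 0.65 y -0.83 (goal .35 -.5) z 195.23 tip 153.93 [179.06   0.    96.7 ] [-0.04  0.26 -0.09] [-0.07  0.03 -0.01] 14.05
bar top z -48 27 51.81
bar top z -35 19 51.78
bar top z 22 32 51.29
bar top z 35 29 52.07
block top 37.73
tab 134 0.8757526196326053 2.1944414082419192 87.4514956368903
```

View pics/end.png

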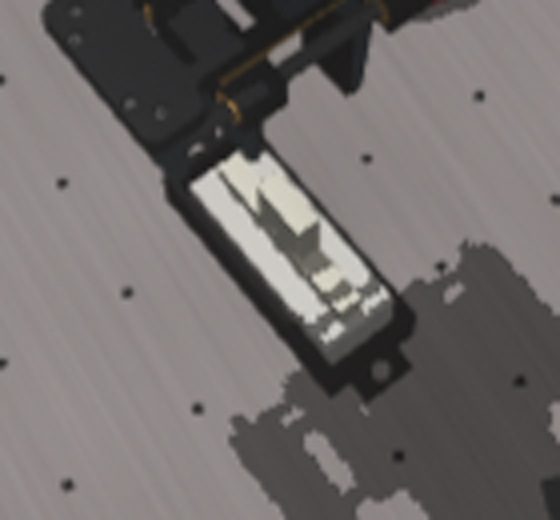

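The comb is released. Its bar top is at 51.8 mm and the block top at 37.7 mm, a 14 mm difference, so it is flush and level. The gripper is clear, so I'm handing the job in.

```bash
python3 -c "
from h import *
print(job.job_done())"
```

```text
the job is handed in; nothing more can be done
None
```

I lifted the five-toothed white comb off its stand, lowered it into the slotted block, pressed it fully home and let go. The job was handed in at about 14 s of the 67 s allowed; no verdict is reported.

- **Lining up:** I set the comb over the slots from wrist-camera measurements, to within about 0.2 mm along the tray. The teeth went down with no contact force.
- **Pressing:** The lift plate was met where expected, with the tips about 25 mm up, and pushed down at 6–7 N. The hard stop came exactly at the expected home height. The highest reading I took was 14.4 N, against the 30 N limit.
- **Last checks:** The bar top is at about 51.8 mm and the block top at 37.7 mm, which matches a 14 mm bar lying flush. Heights along the bar agree within about 0.8 mm. The gripper is clear, and the tool force is near zero.
- **Not checked or in disagreement:** I took no last picture of the shorter comb and the other loose things; the arm passed well above them and felt no unexpected contact. The wrist camera and the fixed cameras disagreed by about 1 mm on the block's position, within calibration. I relied on the wrist view.

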